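Hold a spring-return purge valve open with its bayonet key

ROBOT

A 6-joint arm with a two-finger parallel gripper is mounted at the origin on a cart in front of the work surface, level with it; the furniture and walls round the work are solid. World frame = base frame: x ahead of the robot, y to its left, z up, the work surface at z = 0. Lengths are in m, angles in rad, forces in N, time in s.
With the tool pointing down it reaches from about 0.25 to 0.775 m from the base axis. Payload 4 kg.
Tool frame: the origin (TCP) lies midway between the tips of the shut fingers; the grasp point (between the pads) lies 19 mm behind it (r.pinch_z is the distance from the TCP to the grasp point, in m); z points along the fingers, y is the line along which they close (so a half turn about z gives the same grasp; the last joint's range is limited). The gripper opens to 94 mm and grips with 3 to 60 N. Pads are 16 mm wide; open, the fingers measure 119 mm over their backs; the gripper's body (75 mm by 177 mm) begins 78 mm behind the grasp point.
Start: joints at [-1.388, 0.087, 1.371, -0, 1.684, -0.103], TCP at [0.155, -0.528, 0.206] pointing down, gripper open.
Joint ranges: [-3.1, 3.1], [-0.76, 2.03], [0.27, 2.55], [-1.08, 4.22], [0.17, 2.65], [-2.57, 2.57]. Speed limits (rad/s): [2.79, 2.79, 3.14, 3.14, 3.14, 3.14].

INTERFACE

Orientations are given as a unit quaternion [w, x, y, z].
In Python, from station import r gives the robot as it stands. The module is installed in compiled form; this text tells all that it offers.
- The arm moves only by the shell command python3 -m crank 'ROWS' [FORCE]. ROWS is JSON, a list that holds one entry, the list of rows, each a list of 7 numbers: the closure, from -1 (fully open) to 1 (shut), then the shift along the tool's x, y, z in mm, then the turn, a rotation vector about the tool's x, y, z in degrees. In form: [[[gripper, dx, dy, dz, wx, wy, wz], ...]]. A call has exactly 5 rows; each row is the pose to reach, as a shift and turn from the pose commanded when the call began, along the tool's axes at that moment; what a row does not reach only later rows make up. A row lasts 1/8 s, in which the tool goes at most 62.5 mm and 10.7 degrees, less where a joint would pass 70% of its speed; a pose out of reach is approached as far as the arm can. A call with a gripper value outside its range is refused whole. The fingers move at their own pace and stop on an object; FORCE is the grip in N (left out, the last holds). Time passes only in rows, so rows that repeat a pose let the fingers close, or fill a call up. It gives the time, the measured TCP pose, the force, the opening and the grip force at its end, in the units of the state.
- r.sense(): the state, without advancing time (a new reading comes with each control period).
- r.snapshot(name): name is "scene" or "top"; returns a dict with "pixels" (384x512x3 uint8, red, green, blue), "mtx" (3x3 intrinsics, pixels), "cam_to_world" (4x4, takes a point from camera to world coordinates). Camera axes: x right, y up, looking along -z (the intrinsics and any distortion apply to the point x, -y, -z); pixel columns grow to the right and rows downward; lengths in m; the calibration is good to about 2 mm. A picture is of the moment at which its call begins. There is no depth.
- r.finish_job(): hands the job in; it is judged then, once.
Trained networks look in a picture, given as the dict that the camera call returned (one of the last four; its "shot" number tells which), for a name from the list of things; names that differ only in an ending like _2 or _b are one class to them, and where a whole thing is asked for, a point or a joint stands for the part that bears it (a point fixed in the world has none). Each returns a list of dicts, best first, with "p" (0 to 1); they miss things now and then, are a little off and sometimes report something else, mostly with a low value. They report only what shows in the picture. A call takes as long as a camera call. They do not tell look-alikes from the thing itself.
- r.masks_of(thing, picture): "pixels" (384x512 bool, what is visible of it).
- r.spot_point(thing, picture): "at" ([x, y, z] in m, in the coordinates of the camera as it stood for that picture, good to about 4 mm: a listed point, or the origin of a listed thing).
The state is a dict: "clock": time; "joint_positions": joint angles; "joint_vel": joint speeds; "tau": joint torques, N m; "tool_pos": TCP position; "ee_rot": TCP orientation; "wrist_force": force on the tool from outside, world axes, zero at the start; "moment": the same for the moment, N m; "gripper_width": opening from 0.0 (shut) to 1.0 (fully open); "grip_force": force on a finger pad.
Only numpy, scipy, OpenCV 4.12 (cv2) and the standard library are available. Lean on these libraries where they do the work, as an engineer would, in place of code of your own. Each camera call takes 0.05 s, during which the arm holds its last target. There are 200 camera calls.

TASK

Open the purge valve on the chest top with the red bayonet key: put the key into the valve's mouth with its cross-pins in the two slots, push it down against the spring, and turn it a quarter turn clockwise (seen from above) so that its pins are locked under the rim. The valve springs back if let go, so finish while still holding the key there: gripped, upright, pushed in and turned. Leave the oil filter, masking tape, brake pad and screwdriver where they are.

Things in the scene. Friction and masses are not known exactly. Their poses are not given: they have to be found in the camera images.
- bayonet_key: Loose red-handled key, 0.18 kg, upright on the chest top; origin: centre of its underside, z up. Two steel feet (z 0-8 mm) with a 12 mm groove between them along x; steel plug 36 mm across (tapered foot) to z 31; red flange 54 mm across, z 31-36; above it a red grip bar along x. Bar, cross-pin and groove are parallel, so the bar shows where the pins are; a half turn makes no difference.
- key_grip (a point): Middle of the key's flat grip bar, on its axis 60 mm above its underside. The bar is 56 mm long (key's x), 14 mm thick (y), from 44 to 76 mm above the underside; pinch it across its thickness from above.
- key_pin (a point): Centre of the key's brass cross-pin, on its axis 14 mm above its underside. The pin is 7 mm thick, lies along the key's x, and its ends stick out of the plug on both sides, to 26 mm from the axis.
- valve: Fixed round grey valve neck, 90 mm across, 60 mm high, on a dark flange 112 mm across, with a brass hose barb on its +x side (to 71 mm from the axis, below the rim). Origin: centre of its underside, z up. The key goes into the mouth in its top with key x along valve x, either way round. White ticks beside the slots (x), red ticks a quarter turn away (y).
- valve_mouth (a point): Centre of the mouth, on the valve's axis, level with the rim's top (60 mm above its origin); axes as the valve's. The mouth is a hole 40 mm across with two opposite slots along x, 13 mm wide, reaching 28.5 mm from the axis. The rim is 8 mm thick; pins wholly below it can turn under it.
- valve_press (a joint): How far the spring plunger in the mouth is pushed down, m: 0 at rest, 0.012 at its stop. At rest its top disc lies 16 mm below the rim's top (28 mm at the stop); the key's feet land on the disc. The spring pushes up with about 3 N at rest and 8 N at the stop. From 0.0095 the key's pins are clear below the rim and can turn.
- valve_rotor (a joint): Turn of the plunger's top disc, rad: 0 at rest, growing clockwise from above, stop at 1.5. A brass blade across it (30 mm long, 8 thick, 7 high, along the slots at rest) fits the key's groove with play: the disc follows up to 0.25 rad behind the key. A spring turns it back with 0.03 N m at rest, 0.12 N m at the stop.
- oil_filter: Blue oil filter, 70 mm in diameter, 89 mm high, upright; origin at the centre of its underside. To be left alone.
- masking_tape: Roll of masking tape lying flat, 100 mm in diameter, 25 mm high; origin at the centre of its underside. To be left alone.
- brake_pad: Curved brake pad lying flat, 48 x 108 x 12 mm; origin at the centre of its underside. To be left alone.
- chest_driver: Black-handled screwdriver lying near the chest's front edge, 193 mm long (along its y), 31 mm wide, 29 mm high; origin at the centre of its underside. To be left alone.
Mind the look-alikes: they are no part of the job. There is more than one size of the bayonet_key; the one meant has the size given above.

How it is judged:
On the way, in this order (a step that is already met when the one before it is completed fails the run):
1. the key is lifted off the chest top in the fingers (height (world z) of bayonet_key above 0.025 m and contact force between the fingers and bayonet_key above 1 N), for 0.1 s.
2. the key stands in the mouth, pins in the slots, and presses the plunger at least 7 mm down before the rotor is turned (under 0.5 rad) (value of joint valve_press above 0.007 m and value of joint valve_rotor below 0.5 rad and horizontal distance between bayonet_key and valve_mouth below 0.008 m), for 0.05 s.
At the end, for the whole second after the job is handed in: Fingers still hold the key (over 1 N); it is upright (7 degrees), within 6 mm of the mouth's axis, underside over 22.5 mm below the rim's top, plunger pressed at least 8 mm, key turned at least 1.1 rad from the slots, rotor at least 1.1 rad clockwise and still (value of joint valve_press above 0.008 m and value of joint valve_rotor above 1.1 rad and velocity of joint valve_rotor between -0.2 and 0.2 rad/s and horizontal distance between bayonet_key and valve_mouth below 0.006 m and z of bayonet_key in the frame of valve_mouth below -0.0225 m and angle between the x axis of bayonet_key and the x axis of valve, either way round above 1.1 rad and angle between bayonet_key's own z axis and vertical below 0.12 rad and contact force between the fingers and bayonet_key above 1 N); the arm keeps its last pose, push and grip.
It fails at once if the oil filter, masking tape, brake pad or screwdriver is moved more than 30 mm (distance of any of oil_filter, masking_tape, brake_pad, chest_driver from where it was at the start of the episode above 0.03 m).
It also fails if it takes over 45 s, if anything falls off the work surface, if the arm or the gripper's body presses on something with over 40 N, if the wrist force passes 120 N, or if a joint passes its speed limit or range.

## Working session

There is one attempt and no reset: what is moved stays moved. The work goes in short steps, Python scripts to look and compute and a shell command to move; the robot and the scene stay as the last step left them, time stands still between calls to the robot, and variables do not carry over. Pictures are saved under pics/ and viewed, at most 10 in all, crops included, and the job is handed in when it is done.

```bash
mkdir -p pics; cat > h.py <<'E'
import numpy as np,cv2
from station import r
def w(s,p): 
    T=np.array(s["cam_to_world"]);return T[:3,:3]@np.array(p)+T[:3,3]
def ray(s,uv,z):
    T=np.array(s["cam_to_world"]);K=np.array(s["mtx"])
    d=np.linalg.inv(K)@np.array([uv[0],uv[1],1.]);d=T[:3,:3]@np.array([d[0],-d[1],-d[2]])
    return T[:3,3]+d*(z-T[2,3])/d[2]
def px(s,P):
    T=np.array(s["cam_to_world"]);K=np.array(s["mtx"])
    c=T[:3,:3].T@(np.array(P)-T[:3,3]);q=K@np.array([c[0],-c[1],-c[2]]);return q[:2]/q[2]
E
python3 - <<'E'
from h import *
ss=[r.snapshot(n) for n in("scene","top")]
for n,s in zip(("scene","top"),ss):
    cv2.imwrite(f"pics/{n}0.png",s["pixels"][:,:,::-1])
    for t in("bayonet_key","key_grip","key_pin","valve","valve_mouth","oil_filter","masking_tape","brake_pad","chest_driver"):
        for d in r.spot_point(t,s)[:4]: 
            P=w(s,d["at"]);print(n,t,round(d["p"],2),P.round(3),px(s,P).round())
print({k:s.keys() for k,s in zip("ab",ss)},r.sense(),r.pinch_z)
E
```

```text
scene bayonet_key 0.76 [ 0.483  0.092 -0.   ] [244. 242.]
scene bayonet_key 0.69 [0.575 0.26  0.002] [169. 273.]
scene bayonet_key 0.53 [ 0.66   0.143 -0.004] [175. 226.]
scene key_grip 0.59 [0.576 0.259 0.078] [164. 252.]
scene key_grip 0.58 [0.487 0.088 0.058] [244. 225.]
scene key_pin 0.78 [0.487 0.091 0.015] [243. 237.]
scene key_pin 0.68 [0.577 0.263 0.016] [167. 270.]
scene valve 0.65 [ 0.519 -0.095  0.002] [272. 190.]
scene masking_tape 0.64 [ 0.667 -0.123  0.002] [233. 164.]
scene brake_pad 0.9 [0.663 0.026 0.004] [202. 195.]
scene chest_driver 0.61 [0.372 0.015 0.001] [301. 240.]
scene chest_driver 0.41 [0.487 0.092 0.016] [243. 237.]
scene chest_driver 0.34 [0.486 0.087 0.065] [244. 222.]
top bayonet_key 0.82 [0.49  0.089 0.   ] [248. 210.]
top bayonet_key 0.6 [ 0.584  0.265 -0.001] [183. 174.]
top key_grip 0.87 [0.491 0.094 0.06 ] [245. 207.]
top key_grip 0.72 [ 0.674 -0.119  0.001] [327. 141.]
top key_grip 0.57 [0.577 0.265 0.079] [175. 170.]
top key_pin 0.87 [0.578 0.259 0.019] [183. 174.]
top key_pin 0.6 [0.487 0.088 0.011] [249. 210.]
top valve 0.7 [ 0.518 -0.096 -0.00
[... 520 characters left out ...]
': 1.0, 'joint_positions': array([-1.38813165e+00,  8.72031950e-02,  1.37068083e+00,  2.53765465e-05,
        1.68358798e+00, -1.03051338e-01]), 'joint_vel': array([ 0.00019911,  0.00080357,  0.00096483, -0.000438  , -0.002198  ,
       -0.00027468]), 'tau': array([ 1.08992495e-03, -3.40046811e+01, -3.02607644e+01,  7.18330080e-02,
        2.36551365e-02, -3.79632112e-06]), 'tool_pos': array([ 0.15504996, -0.5277252 ,  0.20551387]), 'ee_rot': array([5.97771143e-05, 9.89812932e-01, 1.42373999e-01, 1.49983436e-05]), 'wrist_force': array([ 0.39320581, -0.69844745,  1.49680239]), 'moment': array([0.03055243, 0.03320803, 0.01257461]), 'grip_force': 0.0, 'gripper_width': 0.9993400086765619} 0.0188
```

View pics/scene0.png

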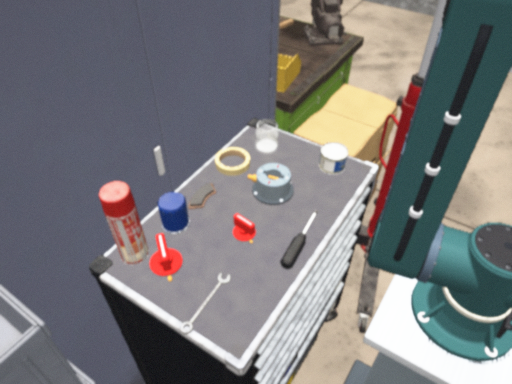

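View pics/top0.png

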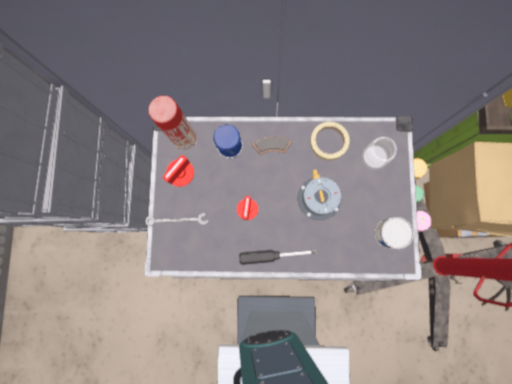

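The scene view shows two red keys, at (244,225) and (165,255). The top view has the same two at (248,209) and (180,172). The first fits the description (grip about 60 mm up); the second looks larger, with its grip about 78 mm up. I'll measure the flanges and confirm in one crop.

```bash
cat > m.py <<'E'
from h import *
s=r.snapshot("top");sc=r.snapshot("scene")
im=s["pixels"]
def rect(s,c,z,R,n=360):  # orthorectify plane z; image up=+x world, left=+y
    q=[(c[0]+R,c[1]+R),(c[0]+R,c[1]-R),(c[0]-R,c[1]-R),(c[0]-R,c[1]+R)]
    src=np.float32([px(s,(*p,z)) for p in q]);H=cv2.getPerspectiveTransform(src,np.float32([[0,0],[n,0],[n,n],[0,n]]))
    return cv2.warpPerspective(s["pixels"],H,(n,n),flags=cv2.INTER_CUBIC)[:,:,::-1]
if __name__=="__main__":
    tiles=[rect(s,(.488,.09),.034,.06,300),rect(s,(.578,.262),.034,.06,300)]
    t2=[rect(sc,(.488,.09),.034,.06,300),rect(s,(.519,-.095),.06,.08,300)]
    cv2.imwrite("pics/crop.png",np.vstack([np.hstack(tiles),np.hstack(t2)]))
    for c in((.488,.09),(.578,.262)):
        a=rect(s,c,.034,.06,300)[:,:,::-1].astype(int)
        red=((a[...,0]>110)&(a[...,0]-a[...,1]>70)).astype(np.uint8)
        k,l,st,ce=cv2.connectedComponentsWithStats(red);i=1+st[1:,4].argmax()
        print(c,"mm w,h",st[i,2]*.4,st[i,3]*.4,"area-diam",2*np.sqrt(st[i,4]/np.pi)*.4,"c",c[0]+(150-ce[i][1])*.0004,c[1]+(150-ce[i][0])*.0004)
E
python3 m.py
```

```text
(0.488, 0.09) mm w,h 55.6 62.0 area-diam 54.71231213588178 c 0.48953567442493534 0.09029677419354838
(0.578, 0.262) mm w,h 81.2 85.2 area-diam 74.03268112022401 c 0.5813995837050252 0.26483272375854894
```

View pics/crop.png

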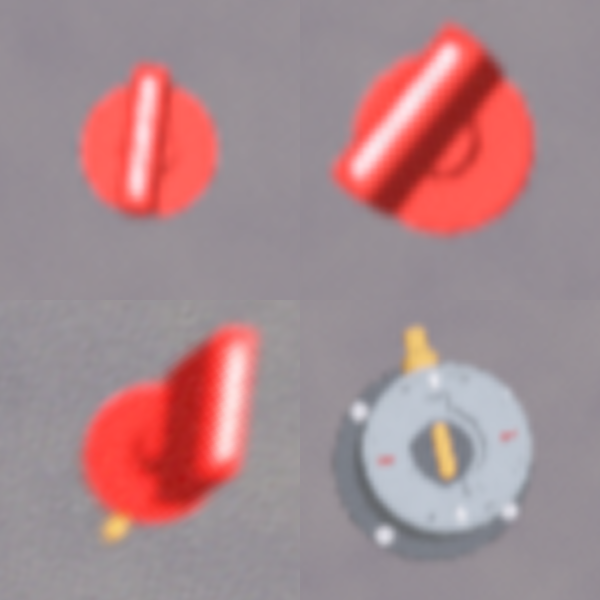

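Confirmed: the small key is the one meant. In the crop's top-left tile its flange measures about 54.7 mm, against over 70 mm for the other one. Its centre is about (0.4884, 0.0904) and the bar's yaw is about −5.7°. The valve (bottom-right tile) has its white ticks at (433,378) and (461,513) and red ticks at (387,460) and (508,436). That puts its centre at about (0.520, −0.0936) and its yaw at about +11.5°.

```bash
cat > go.py <<'E'
import sys
from h import *
from scipy.spatial.transform import Rotation as R
def rel(P,yaw):
    q=r.sense();Rt=R.from_quat(np.roll(q["ee_rot"],-1));p=q["tool_pos"]
    a=np.radians(yaw);G=R.from_matrix(np.array([[np.cos(a),np.sin(a),0],[np.sin(a),-np.cos(a),0],[0,0,-1]]))
    x=Rt.as_matrix()[:,0];print("t",q["clock"],"pos",p.round(4),"yaw",np.degrees(np.arctan2(x[1],x[0])).round(2),"j6",q["joint_positions"][5].round(2))
    print("shift mm",(Rt.inv().apply(np.array(P)-p)*1000).round(1),"turn",np.degrees((Rt.inv()*G).as_rotvec()).round(2))
if __name__=="__main__": rel([float(v) for v in sys.argv[1:4]],float(sys.argv[4]))
E
python3 go.py .266 -.322 .206 69; python3 go.py .4884 .0904 .206 174.3
```

```text
t 1.1 pos [ 0.1551 -0.5277  0.2055] yaw 16.38 j6 -0.1
shift mm [ 164.4 -166.1   -0.5] turn [  0.     0.   -52.62]
t 1.1 pos [ 0.1551 -0.5277  0.2055] yaw 16.38 j6 -0.1
shift mm [ 494.1 -499.1   -0.6] turn [-0.0000e+00  1.0000e-02 -1.5792e+02]
```

```bash
python3 -m crank '[[[-1,33,-33,0,0,0,-10.5],[-1,66,-66,0,0,0,-21],[-1,99,-99,0,0,0,-31.5],[-1,132,-132,0,0,0,-42],[-1,164,-166,0,0,0,-52.5]]]' 25; python3 go.py .377 -.116 .206 121.5
```

```text
clock: 1.72
tool_pos: [0.2662, -0.3209, 0.2056]
ee_rot: [0.0, 0.823, 0.568, 0.0]
wrist_force: [0.5, 0.2, -0.3]
gripper_width: 1.0
grip_force: 0.0
t 1.725 pos [ 0.2662 -0.3209  0.2056] yaw 69.2 j6 -0.65
shift mm [230.9  30.9  -0.4] turn [ 3.00e-02  4.00e-02 -5.23e+01]
```

```bash
python3 -m crank '[[[-1,46,6,0,0,0,-10.5],[-1,92,12,0,0,0,-21],[-1,138,18,0,0,0,-31.5],[-1,185,25,0,0,0,-42],[-1,231,31,0,0,0,-52.5]]]'; python3 go.py .4884 .0904 .13 174.3
```

```text
clock: 2.35
tool_pos: [0.3784, -0.1165, 0.2058]
ee_rot: [0.001, 0.487, 0.873, -0.0]
wrist_force: [0.9, -0.1, -0.3]
gripper_width: 1.0
grip_force: 0.0
t 2.35 pos [ 0.3784 -0.1165  0.2058] yaw 121.72 j6 -1.0
shift mm [118.2 202.3  75.8] turn [  0.     0.07 -52.58]
```

```bash
python3 -m crank '[[[-1,24,40,15,0,0,-10.5],[-1,47,80,30,0,0,-21],[-1,71,121,45,0,0,-31.5],[-1,94,161,60,0,0,-42],[-1,118,202,76,0,0,-52.5]]]'; python3 go.py .4884 .0904 .043 174.3
```

```text
clock: 2.98
tool_pos: [0.4896, 0.0895, 0.1293]
ee_rot: [0.001, 0.05, 0.999, -0.0]
wrist_force: [0.1, -0.7, 0.4]
gripper_width: 1.0
grip_force: 0.0
t 2.975 pos [0.4896 0.0895 0.1293] yaw 174.23 j6 -1.4
shift mm [ 1.3  0.8 86.3] turn [-0.01  0.06 -0.07]
```

```bash
python3 -m crank '[[[-1,1,1,20,0,0,0],[-1,1,1,45,0,0,0],[-1,1,1,70,0,0,0],[-1,1,1,86,0,0,0],[-1,1,1,86,0,0,0]]]'; python3 go.py .4884 .0904 .043 174.3;  python3 -m crank '[[[1,0,0,0,0,0,0],[1,0,0,0,0,0,0],[1,0,0,0,0,0,0],[1,0,0,0,0,0,0],[1,0,0,0,0,0,0]]]' 40; python3 go.py .4884 .0904 .043 174.3
```

```text
clock: 3.6
tool_pos: [0.4869, 0.089, 0.0422]
ee_rot: [-0.001, 0.053, 0.999, -0.0]
wrist_force: [0.8, -0.8, 1.0]
gripper_width: 0.999
grip_force: 0.0
t 3.6 pos [0.4869 0.089  0.0422] yaw 173.87 j6 -1.4
shift mm [-1.3  1.5 -0.8] turn [-0.03 -0.16 -0.43]
clock: 4.22
tool_pos: [0.488, 0.0891, 0.0436]
ee_rot: [0.0, 0.053, 0.999, -0.0]
wrist_force: [-0.0, 0.0, -0.1]
gripper_width: 0.507
grip_force: 0.0
t 4.225 pos [0.488  0.0891 0.0436] yaw 173.87 j6 -1.4
shift mm [-0.3  1.4  0.6] turn [-0.    0.01 -0.43]
```

```bash
python3 -m crank '[[[1,0,0,0,0,0,0],[1,0,0,0,0,0,0],[1,0,0,0,0,0,0],[1,0,0,0,0,0,0],[1,0,0,0,0,0,0]]]' 40;python3 -m crank '[[[1,0,0,0,0,0,0],[1,0,0,0,0,0,0],[1,0,0,0,0,0,0],[1,0,0,0,0,0,0],[1,0,0,0,0,0,0]]]' 40; python3 go.py .4884 .0904 .12 174.3
```

```text
clock: 4.85
tool_pos: [0.488, 0.0893, 0.0435]
ee_rot: [0.0, 0.053, 0.999, 0.0]
wrist_force: [-0.7, 0.7, 0.5]
gripper_width: 0.226
grip_force: 40.0
clock: 5.48
tool_pos: [0.4879, 0.0891, 0.0434]
ee_rot: [-0.0, 0.053, 0.999, 0.0]
wrist_force: [-0.2, 0.8, 0.2]
gripper_width: 0.226
grip_force: 40.0
t 5.475 pos [0.4879 0.0891 0.0434] yaw 173.87 j6 -1.4
shift mm [ -0.4   1.3 -76.6] turn [ 0.   -0.   -0.43]
```

```bash
python3 -m crank '[[[1,0,0,-10,0,0,0],[1,0,0,-30,0,0,0],[1,0,0,-60,0,0,0],[1,0,0,-80,0,0,0],[1,0,0,-80,0,0,0]]]' ; python3 - <<'E'
from m import *
ims=[]
for v,c in((s,.11),(sc,.11)):
    u=px(v,(.488,.09,c)).astype(int);a=v["pixels"][u[1]-60:u[1]+60,u[0]-60:u[0]+60,::-1];ims.append(cv2.resize(a,None,fx=3,fy=3,interpolation=2))
cv2.imwrite("pics/lift.png",np.hstack(ims))
for v in(s,sc):
    for t in("bayonet_key","key_grip","key_pin"):
        for d in r.spot_point(t,v)[:3]:print(t,round(d["p"],2),w(v,d["at"]).round(4))
E
python3 go.py .52 -.0936 .125 191.5
```

```text
clock: 6.1
tool_pos: [0.4892, 0.0889, 0.1257]
ee_rot: [0.002, 0.053, 0.999, -0.0]
wrist_force: [-0.7, -0.5, -1.3]
gripper_width: 0.228
grip_force: 40.0
bayonet_key 0.62 [ 0.5806  0.2627 -0.002 ]
bayonet_key 0.36 [0.4916 0.0858 0.0842]
key_grip 0.79 [0.5767 0.2616 0.0789]
key_grip 0.52 [0.4911 0.0866 0.1458]
key_pin 0.55 [0.4875 0.0868 0.0953]
key_pin 0.53 [0.5795 0.2596 0.0172]
bayonet_key 0.79 [0.4823 0.09   0.083 ]
bayonet_key 0.72 [ 5.748e-01  2.580e-01 -3.000e-04]
bayonet_key 0.45 [ 5.189e-01 -9.400e-02 -3.000e-04]
key_grip 0.79 [0.5757 0.262  0.0771]
key_pin 0.96 [0.5759 0.264  0.02  ]
key_pin 0.78 [0.4911 0.0857 0.0967]
key_pin 0.43 [ 0.5201 -0.0955  0.002 ]
t 6.5 pos [0.4874 0.089  0.1225] yaw 173.87 j6 -1.4
shift mm [ -51.9 -178.1   -2.5] turn [-1.000e-02 -1.000e-01 -1.763e+01]
```

View pics/lift.png

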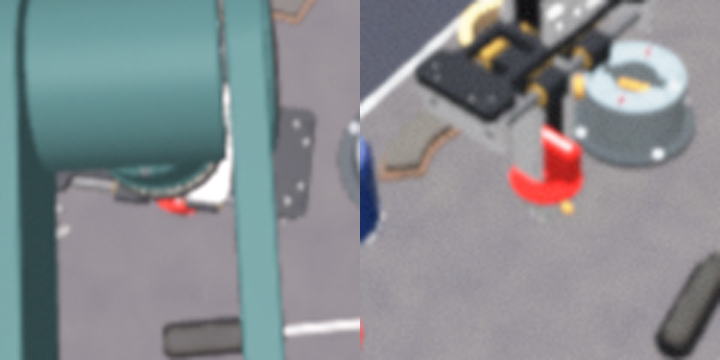

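The scene crop shows the key upright in the fingers, its flange at about (545,190) with the brass pin at (567,207). It hangs straight, so I'll go over the mouth.

```bash
python3 -m crank '[[[1,-8,-28,-10,0,0,-4],[1,-20,-70,-14,0,0,-8],[1,-32,-110,-14,0,0,-12],[1,-44,-150,-14,0,0,-16],[1,-52,-178,-14,0,0,-17.6]]]'; python3 -m crank '[[[1,0,0,0,0,0,0],[1,0,0,0,0,0,0],[1,0,0,0,0,0,0],[1,0,0,0,0,0,0],[1,0,0,0,0,0,0]]]'; python3 - <<'E'
from m import *
ims=[]
for v,c in((s,.08),(sc,.08)):
    u=px(v,(.52,-.0936,c)).astype(int);a=v["pixels"][u[1]-40:u[1]+40,u[0]-40:u[0]+40,::-1];ims.append(cv2.resize(a,None,fx=5,fy=5,interpolation=2))
cv2.imwrite("pics/over.png",np.hstack(ims))
for v in(s,sc):
    for t in("bayonet_key","key_grip","key_pin","valve_mouth","valve"):
        for d in r.spot_point(t,v)[:3]:print(t,round(d["p"],2),w(v,d["at"]).round(4))
E
python3 go.py .5197 -.0943 .105 191.5
```

```text
clock: 7.12
tool_pos: [0.5206, -0.0952, 0.137]
ee_rot: [-0.0, -0.1, 0.995, -0.0]
wrist_force: [0.4, 0.4, -1.4]
gripper_width: 0.228
grip_force: 40.0
clock: 7.75
tool_pos: [0.5206, -0.0928, 0.1376]
ee_rot: [0.0, -0.1, 0.995, -0.0]
wrist_force: [0.5, -0.6, -1.6]
gripper_width: 0.225
grip_force: 40.0
bayonet_key 0.73 [ 0.5825  0.2622 -0.0013]
bayonet_key 0.42 [ 0.5188 -0.0981  0.0943]
key_grip 0.81 [0.5792 0.2613 0.0757]
key_grip 0.6 [ 0.521  -0.0914  0.1572]
key_grip 0.4 [ 0.6638  0.0325 -0.0022]
key_pin 0.94 [0.5811 0.2578 0.0176]
key_pin 0.53 [ 0.5194 -0.0915  0.1094]
valve_mouth 0.63 [ 0.5207 -0.0956  0.0596]
valve 0.84 [ 0.5219 -0.0956  0.0008]
valve 0.36 [ 0.5195 -0.0969  0.0595]
bayonet_key 0.83 [0.5746 0.2626 0.0024]
bayonet_key 0.82 [ 0.5139 -0.093   0.0976]
key_grip 0.91 [0.5776 0.2595 0.0754]
key_grip 0.75 [ 0.5206 -0.0974  0.1531]
key_pin 0.94 [ 0.5188 -0.094   0.1086]
key_pin 0.87 [0.5717 0.2636 0.0185]
valve_mouth 0.72 [ 0.5173 -0.0957  0.0577]
t 8.35 pos [ 0.5206 -0.0935  0.1375] yaw -168.53 j6 -2.06
shift mm [ 1.  -0.6 32.5] turn [-0.   -0.   -0.03]
```

View pics/over.png

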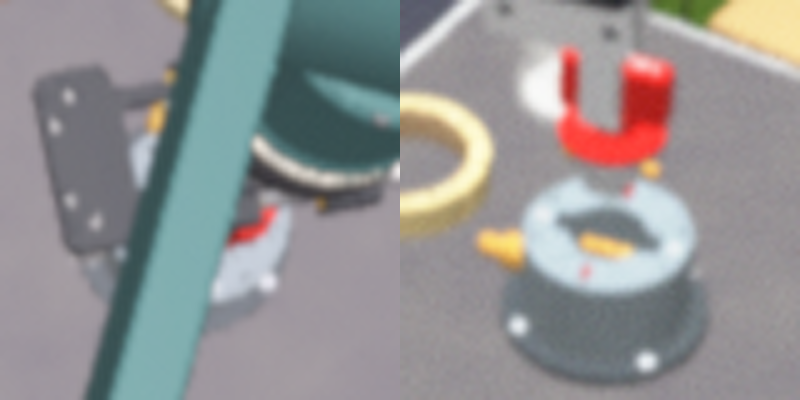

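The key is centred above the mouth. In the scene crop the flange centre is at about x=612, the rim's ticks average (608.5, 230), and the pin end at (650,168) lines up with the slot. I'll check that against the projection.

```bash
python3 - <<'E'
from m import *
u=px(sc,(.52,-.0936,.08)).astype(int)
f=lambda P:((px(sc,P)-u+40)*5+[400,0]).round(1)
x,y=.5206,-.0935
print("flange",f((x,y,.1275)),"mouth@",f((x,y,.06)), "d/dx",f((x+.01,y,.06)),"d/dy",f((x,y+.01,.06)))
# rim & flange centres by colour
a=sc["pixels"].astype(int)
z=.13
T=np.radians(11.5);p=np.array([np.cos(T),np.sin(T)])*.025
print("pin tips",f((x-p[0],y-p[1],.108)),f((x+p[0],y+p[1],.108)))
print("white ticks",f((x-p[0]*1.48,y-p[1]*1.48,.06)),f((x+p[0]*1.48,y+p[1]*1.48,.06)), "red", f((x+p[1]*1.28,y-p[0]*1.28,.06)),f((x-p[1]*1.28,y+p[0]*1.28,.06)))
E
```

```text
flange [604.7 130.2] mouth@ [600.1 230.8] d/dx [583.7 223.7] d/dy [590.1 241.7]
pin tips [650.4 172.2] [556.8 148.3]
white ticks [667.9 248.7] [533.6 213.2] red [620.7 192.8] [578.8 270.2]
```

```bash
python3 -m crank '[[[1,1.5,-0.5,8,0,0,0],[1,1.5,-0.5,18,0,0,0],[1,1.5,-0.5,28,0,0,0],[1,1.5,-0.5,36,0,0,0],[1,1.5,-0.5,40,0,0,0]]]'; python3 go.py .519 -.0945 .09 191.5;python3 -m crank '[[[1,0,0,2,0,0,0],[1,0,0,3,0,0,0],[1,0,0,5,0,0,0],[1,0,0,7,0,0,0],[1,0,0,7,0,0,0]]]'; python3 go.py .519 -.0945 .08 191.5
```

```text
clock: 9.07
tool_pos: [0.5189, -0.0941, 0.0965]
ee_rot: [-0.001, -0.1, 0.995, 0.0]
wrist_force: [0.1, 0.9, -1.0]
gripper_width: 0.227
grip_force: 40.0
t 9.075 pos [ 0.5189 -0.0941  0.0965] yaw -168.53 j6 -2.06
shift mm [-0.1 -0.4  6.5] turn [ 0.03 -0.07 -0.03]
clock: 9.7
tool_pos: [0.5191, -0.0942, 0.0903]
ee_rot: [-0.0, -0.1, 0.995, 0.0]
wrist_force: [0.4, -0.1, -1.2]
gripper_width: 0.232
grip_force: 40.0
t 9.7 pos [ 0.5191 -0.0942  0.0903] yaw -168.53 j6 -2.06
shift mm [ 0.2 -0.3 10.3] turn [ 0.   -0.02 -0.03]
```

No contact force, and the pins are already in the slots. Pressing.

```bash
python3 -m crank '[[[1,0,0,3,0,0,0],[1,0,0,6,0,0,0],[1,0,0,9,0,0,0],[1,0,0,12,0,0,0],[1,0,0,13,0,0,0]]]'; python3 go.py .519 -.0945 .0765 191.5
```

```text
clock: 10.32
tool_pos: [0.5197, -0.0942, 0.078]
ee_rot: [0.001, -0.1, 0.995, -0.0]
wrist_force: [-0.2, 1.1, 3.8]
gripper_width: 0.231
grip_force: 40.0
t 10.325 pos [ 0.5197 -0.0942  0.078 ] yaw -168.52 j6 -2.06
shift mm [ 0.7 -0.1  1.5] turn [-0.03  0.06 -0.02]
```

```bash
python3 -m crank '[[[1,0,0,1,0,0,0],[1,0,0,2,0,0,0],[1,0,0,2.5,0,0,0],[1,0,0,2.5,0,0,0],[1,0,0,2.5,0,0,0]]]' 55; python3 go.py .519 -.0945 .0755 191.5
```

```text
clock: 10.95
tool_pos: [0.5197, -0.0942, 0.0756]
ee_rot: [0.001, -0.1, 0.995, -0.0]
wrist_force: [-0.7, 1.1, 4.9]
gripper_width: 0.225
grip_force: 55.0
t 10.95 pos [ 0.5197 -0.0942  0.0756] yaw -168.52 j6 -2.06
shift mm [ 0.7 -0.1  0.1] turn [-0.02  0.06 -0.02]
```

```bash
python3 -m crank '[[[1,0,0,0.7,0,0,4],[1,0,0,0.7,0,0,12],[1,0,0,0.7,0,0,20],[1,0,0,0.7,0,0,28],[1,0,0,0.7,0,0,36]]]'; python3 -c "
from h import *;print(r.sense()['moment'])"; python3 go.py .519 -.0945 .0755 101.5
```

```text
clock: 11.58
tool_pos: [0.5198, -0.0949, 0.0752]
ee_rot: [0.001, 0.215, 0.977, -0.001]
wrist_force: [-0.0, -0.3, 6.4]
gripper_width: 0.219
grip_force: 55.0
[-0.14020882  0.10673462  0.04090144]
t 11.575 pos [ 0.5198 -0.0949  0.0752] yaw 155.22 j6 -1.43
shift mm [ 0.9 -0.  -0.3] turn [1.000e-02 1.400e-01 5.372e+01]
```

```bash
python3 -m crank '[[[1,0,0,0,0,0,9],[1,0,0,0,0,0,18],[1,0,0,0,0,0,27],[1,0,0,0,0,0,36],[1,0,0,0,0,0,45]]]'; python3 -m crank '[[[1,0,0,0,0,0,4],[1,0,0,0,0,0,8],[1,0,0,0,0,0,8],[1,0,0,0,0,0,8],[1,0,0,0,0,0,8]]]';  python3 go.py .519 -.0945 .0755 101.5; python3 - <<'E'
from m import *
print(r.sense()['moment'])
u=px(sc,(.52,-.0936,.08)).astype(int);a=sc["pixels"][u[1]-40:u[1]+40,u[0]-40:u[0]+40,::-1]
cv2.imwrite("pics/end.png",cv2.resize(a,None,fx=7,fy=7,interpolation=2))
for v in(s,sc):
    for t in("bayonet_key","key_grip"):
        for d in r.spot_point(t,v)[:3]:print(t,round(d["p"],2),w(v,d["at"]).round(4))
E
```

```text
clock: 12.2
tool_pos: [0.5186, -0.095, 0.075]
ee_rot: [-0.0, 0.572, 0.82, -0.001]
wrist_force: [-4.1, -0.7, 8.9]
gripper_width: 0.22
grip_force: 54.9
clock: 12.82
tool_pos: [0.5184, -0.0949, 0.075]
ee_rot: [-0.0, 0.626, 0.78, -0.001]
wrist_force: [-3.7, -0.4, 7.9]
gripper_width: 0.226
grip_force: 54.9
t 12.825 pos [ 0.5184 -0.0949  0.075 ] yaw 102.49 j6 -0.5
shift mm [ 0.2  0.7 -0.5] turn [-0.12  0.07  0.99]
[-0.14834987  0.7846349   0.10047325]
bayonet_key 0.83 [5.807e-01 2.630e-01 5.000e-04]
key_grip 0.9 [0.5782 0.2624 0.0757]
bayonet_key 0.97 [0.5723 0.2593 0.0006]
bayonet_key 0.76 [ 0.5159 -0.097   0.0336]
key_grip 0.76 [ 0.5159 -0.0929  0.0944]
key_grip 0.56 [0.5768 0.2591 0.0747]
```

View pics/end.png

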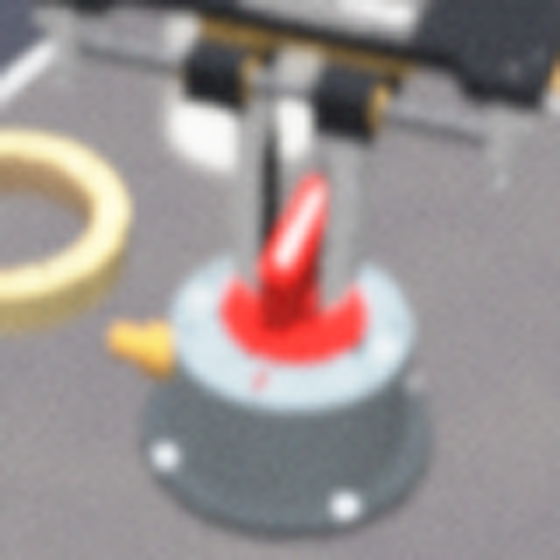

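The bar now points at the red tick at (260,378), and the flange sits flat just above the rim. I'll add a few degrees of margin for the play, let it settle, then hand in.

```bash
python3 -m crank '[[[1,0,0,0,0,0,3],[1,0,0,0,0,0,6],[1,0,0,0,0,0,6],[1,0,0,0,0,0,6],[1,0,0,0,0,0,6]]]'; python3 -m crank '[[[1,0,0,0,0,0,0],[1,0,0,0,0,0,0],[1,0,0,0,0,0,0],[1,0,0,0,0,0,0],[1,0,0,0,0,0,0]]]'; python3 go.py .519 -.0945 .0755 101.5; python3 - <<'E'
from h import *
print(r.sense()['moment']);print(r.finish_job())
E
```

```text
clock: 13.75
tool_pos: [0.5182, -0.0948, 0.075]
ee_rot: [-0.0, 0.666, 0.746, -0.001]
wrist_force: [-3.7, 0.0, 8.4]
gripper_width: 0.222
grip_force: 54.9
clock: 14.38
tool_pos: [0.5182, -0.0948, 0.075]
ee_rot: [-0.0, 0.666, 0.746, -0.001]
wrist_force: [-3.3, -0.4, 7.6]
gripper_width: 0.224
grip_force: 54.9
t 14.375 pos [ 0.5182 -0.0948  0.075 ] yaw 96.49 j6 -0.4
shift mm [ 0.2  0.8 -0.5] turn [-0.14  0.06 -5.01]
[-0.12344027  0.9452656   0.10181054]
the job is handed in; nothing more can be done
None
```

I handed the job in at about 14 s with the red key still gripped upright in the valve, pushed in about 11–12 mm and turned about 95° clockwise by the arm's pose; the rotor angle was not measured directly, and no verdict was returned.

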